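# Tension the blade of the luthier's fret saw and lock it

### The job

The blade of the green bench fret saw is slack: wind the black tension wheel on top of its arm clockwise by its yellow crank knob until the slack is gone and the wheel has stiffened to its set feel, about 16.5 N at the knob, without overtightening. Then swing the red lock lever clockwise, gently, all the way over to its stop, and leave the other things on the bench where they are.

Things in the scene. Friction and masses are not known exactly. Their poses are not given: they have to be found in the camera images.
- saw: Green bench fret saw on a pale board 380 x 200 mm, fixed to the bench. Origin: on the bench top right below the tension-wheel axis; x runs back along the saw's arm from wheel to column, z up. Board: x -110 to +270 mm, y +-100. Arm top 170 mm above the bench, 42 mm wide, x -25 to +240. Lock lever's vertical pivot: x +135, y 0.
- wheel_top (a point): Centre of the top face of the black round tension wheel (110 mm across, 14 mm thick, vertical axis), 204 mm above the bench. Clockwise seen from above tightens. First there is 0.6 to 2.6 rad of slack (differs, not visible), turning at about 1 N at the knob. The screw holds itself when let go; turning back slackens it.
- crank_knob (a point): Centre, half-way up, of the yellow upright crank knob on the wheel: 16 mm across, from 204 to 240 mm above the bench, 45 mm from the wheel axis, spinning freely on its pin. Once the blade is taut, moving it along its circle takes 11 N (sideways force does not count), then 6.7 N more per radian wound (some 2 N less is read just after stopping). Set feel 16.5 N, about 1 rad past taut; 15 to 18 N is good, over 19 N risks overtightening.
- clamp (a point): Centre of the dark steel blade clamp (24 mm) under the arm, below the wheel. Blade slack: 115.0 mm above the bench; it rises only 0.5 mm per radian wound past taut, too little to see or measure.
- lock_lever: Red lock lever; origin on its vertical pivot, 182 mm above the bench; its own y axis points along the lever to the peg.
- lever_angle (a joint): Angle of the red lock lever about its vertical pivot, rad: 0 when it points to the saw's +y side, growing as it swings clockwise seen from above towards the saw's +x (back along the arm); stop at 1.45. It stays where it is left; moving it takes about 2 N at the peg, and keep the push under 25 N.
- lever_peg (a point): Red upright peg at the lever's end, 14 mm in diameter, 45 mm from the pivot, standing from 190 to 224 mm above the bench; this point is its centre, 207 mm up. The flat lever below it (14 mm wide) lies 182 to 190 mm above the bench.
- glue_bottle: white glue bottle with a green cap, 56 mm across, 150 mm tall, loose on the bench, a bystander; origin at the centre of its underside.
- sanding_block: wooden sanding block 90 x 50 x 35 mm, loose on the bench, a bystander; origin at the centre of its underside.
- fret_tin: round aluminium tin, 64 mm across, 45 mm tall, loose on the bench, a bystander; origin at the centre of its underside.

How it is judged:
By the outcome, as a careful person would: the job done as asked, in the order asked, and still so for the second after the job is handed in, with the robot touching nothing.
It also fails if it takes over 64 s, if anything falls off the work surface, if the arm or the gripper's body presses on something with over 40 N, if the wrist force passes 120 N, or if a joint passes its speed limit or range.

### The arm

A 6-joint arm with a two-finger parallel gripper is mounted at the origin on the work surface. World frame = base frame: x ahead of the robot, y to its left, z up, the work surface at z = 0. Lengths are in m, angles in rad, forces in N, time in s.
With the tool pointing down it reaches from about 0.375 to 0.9 m from the base axis. Payload 3.1 kg.
Tool frame: the origin (TCP) lies midway between the tips of the shut fingers; the grasp point (between the pads) lies 19 mm behind it; x points along the fingers, y is the direction in which the jaws open and shut, and the axes are right-handed (so a half turn about x gives the same grasp; the last joint's range is limited). The gripper opens to 85 mm and grips with 20 to 120 N. Pads are 22 mm wide; open, the fingers measure 114 mm over their backs; the gripper's body (76 mm by 85 mm) begins 54 mm behind the grasp point. The pads swing forward as they close: fully open they stand 13 mm farther back than shut.
Start: joints at [1.048, 0.527, 1.433, -0, 1.181, -0.178], TCP at [0.211, 0.588, 0.231] pointing down, gripper open.
Joint ranges: [-3.08, 3.08], [-0.75, 2.2], [0.22, 2.44], [-1.43, 4.57], [0, 2.65], [-2.85, 2.85]. Speed limits (rad/s): [2.79, 2.79, 3.14, 3.14, 3.14, 3.14].

### API

Orientations are given as a unit quaternion [x, y, z, w].
In Python, from station import manip gives the robot as it stands.
- The arm moves only by the tool carry_out, never from a script. Its argument "commands" is a list that holds one entry, the list of rows, each a list of 7 numbers: the shift along the tool's x, y, z in units of 25 mm (1.0 is 25 mm), then the turn, a rotation vector about the tool's x, y, z in units of 5 degrees (1.0 is 5 degrees), then the finger opening in mm, from 0 to 85.4. A call has exactly 5 rows; each row is the pose to reach, as a shift and turn from the pose commanded when the call began, along the tool's axes at that moment; what a row does not reach only later rows make up. A row lasts 1/10 s, in which the tool goes at most 50 mm and 8.59 degrees, less where a joint would pass 70% of its speed; a pose out of reach is approached as far as the arm can. A call with a gripper value outside its range is refused whole. The fingers move at their own pace and stop on an object; "force" is the grip in N (left out, the last holds). Time passes only in rows, so rows that repeat a pose let the fingers close, or fill a call up. It gives the time, the measured TCP pose, the force and the opening at its end, in the units of the state.
- manip.sense(): the state, without advancing time (a new reading comes with each control period).
- manip.snapshot(name): name is "scene" or "side" or "wrist"; returns a dict with "image" (480x640x3 uint8, red, green, blue), "fx", "fy", "cx", "cy" (pixels), "k1" (the pictures are not rectified: a ray, as slopes to the right and down, at radius r is drawn at 1 + k1 r^2 times it, then the intrinsics apply), "rvec" (rotation vector, rad) and "tvec" (3), from world to camera coordinates, as OpenCV has them. Camera axes: x right, y down, z forward; pixel columns grow to the right and rows downward; lengths in m; the calibration is good to about 2 mm. A picture is of the moment at which its call begins. There is no depth.
- manip.sign_off(): hands the job in, once; it reports no verdict.
The state is a dict: "t": time; "q": joint angles; "qd": joint speeds; "tau": joint torques, N m; "tcp_pos": TCP position; "tool_rot": TCP orientation; "force": force on the tool from outside, world axes, zero at the start; "ft_torque": the same for the moment, N m; "finger_gap": opening from 0.0 (shut) to 1.0 (fully open).
Only numpy, scipy, OpenCV 4.12 (cv2) and the standard library are available. Lean on these libraries where they do the work, as an engineer would, in place of code of your own. Each camera call takes 0.05 s, during which the arm holds its last target.

## Working session

There is one attempt and no reset: what is moved stays moved. The work goes in short steps, Python scripts to look and compute and a tool call to move; the robot and the scene stay as the last step left them, time stands still between calls to the robot, and variables do not carry over. Pictures are saved under pics/ and viewed, and the job is handed in when it is done.

Besides the shell and the picture viewer there is one more tool, called after "Emit:" as name(argument=value, ...), one argument or row to a line, values as JSON. carry_out: Moves the arm, as the interface text tells. Its arguments: {"type":"object","properties":{"commands":{"type":"array"},"force":{"type":"number"}},"required":["commands"]}

```bash
ls; mkdir -p pics; python3 - <<'E'
from station import manip
import cv2
print(manip.sense())
for n in ["scene","side","wrist"]:
    s=manip.snapshot(n); cv2.imwrite(f"pics/{n}0.png",s["image"][:,:,::-1])
    print(n,{k:v for k,v in s.items() if k!="image"})
E
```

```text
pics
{'t': 0.0, 'q': array([ 1.04848689e+00,  5.28506258e-01,  1.43387607e+00, -1.71056030e-05,
        1.18139570e+00, -1.78525593e-01]), 'qd': array([-8.53805412e-04, -1.30249782e-03,  1.76389639e-03,  1.20406090e-03,
        6.37634610e-05,  4.62099930e-04]), 'tau': array([ 2.19673137e-03, -4.42338681e+01, -1.78032911e+01, -1.59776373e-04,
        8.34675680e-03,  4.76539725e-06]), 'tcp_pos': array([0.21029277, 0.58781239, 0.23031733]), 'tool_rot': array([ 0.12021832,  0.69694606, -0.12167355,  0.69642608]), 'force': array([-0.17712203, -0.31291192, -0.29387625]), 'ft_torque': array([ 0.03900995, -0.02411538,  0.02773262]), 'finger_gap': 1.0020183801520899}
scene {'fx': 488.31989651699234, 'fy': 488.31989651699234, 'cx': 324.0550175741591, 'cy': 235.40867526854413, 'k1': -0.045602088856076764, 'rvec': array([ 1.43827805,  1.95067876, -0.96879555]), 'tvec': array([ 0.14698594, -0.22087908,  1.49471286])}
side {'fx': 600.5401482328747, 'fy': 600.5401482328747, 'cx': 329.9441635984912, 'cy': 235.78932990098863, 'k1': -0.14393392327566004, 'rvec': array([ 2.4058812 , -0.42047577,  0.14616936]), 'tvec': array([-0.53094358,  0.24956968,  1.19094971])}
wrist {'fx': 394.8229857660647, 'fy': 394.8229857660647, 'cx': 319.4919868887326, 'cy': 234.37369932197112, 'k1': -0.05136781689204848, 'rvec': array([-2.36653157, -1.66670979, -0.24200887]), 'tvec': array([-0.62386574, -0.0372688 ,  0.37992674])}
```

View pics/scene0.png

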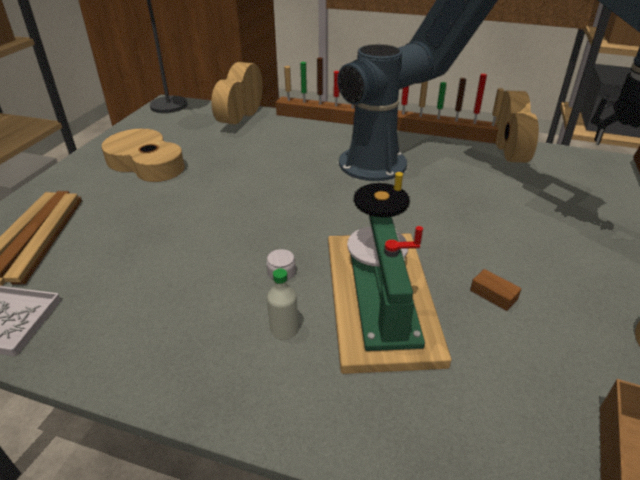

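View pics/side0.png

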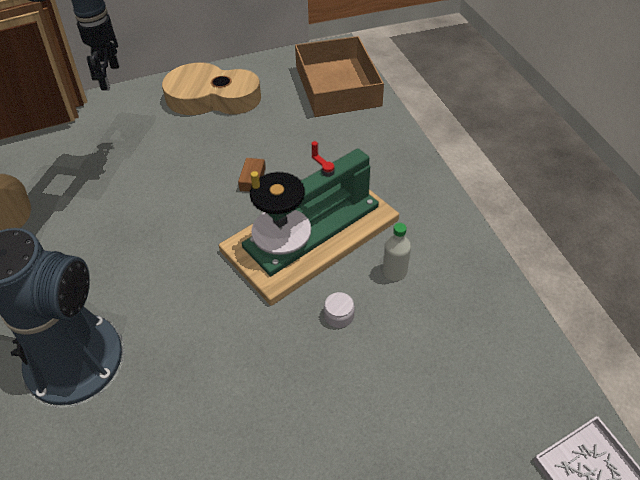

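View pics/wrist0.png

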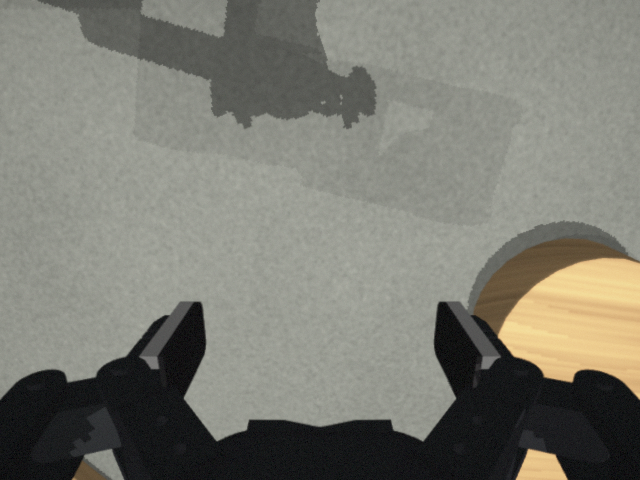

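```bash
python3 - <<'E'
import cv2
a=cv2.imread("pics/scene0.png"); b=cv2.imread("pics/side0.png")
cv2.imwrite("pics/sc_c.png",cv2.resize(a[160:280,330:450],None,fx=5,fy=5,interpolation=cv2.INTER_CUBIC))
cv2.imwrite("pics/sd_c.png",cv2.resize(b[130:250,230:390],None,fx=5,fy=5,interpolation=cv2.INTER_CUBIC))
E
```

```text
(no output)
```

View pics/sc_c.png

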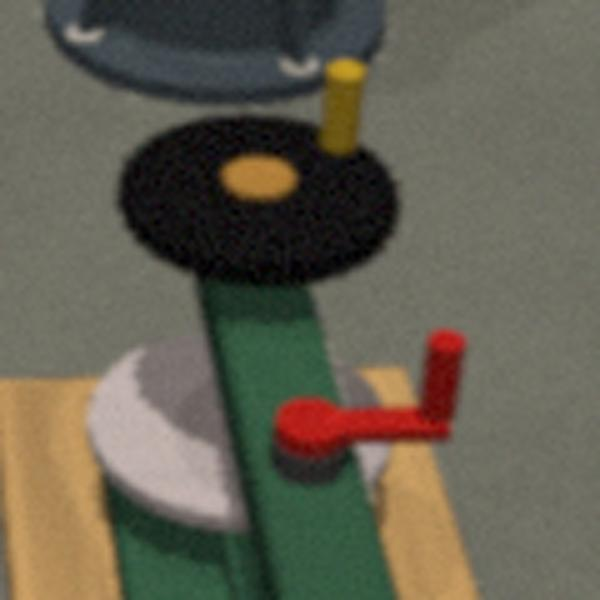

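View pics/sd_c.png

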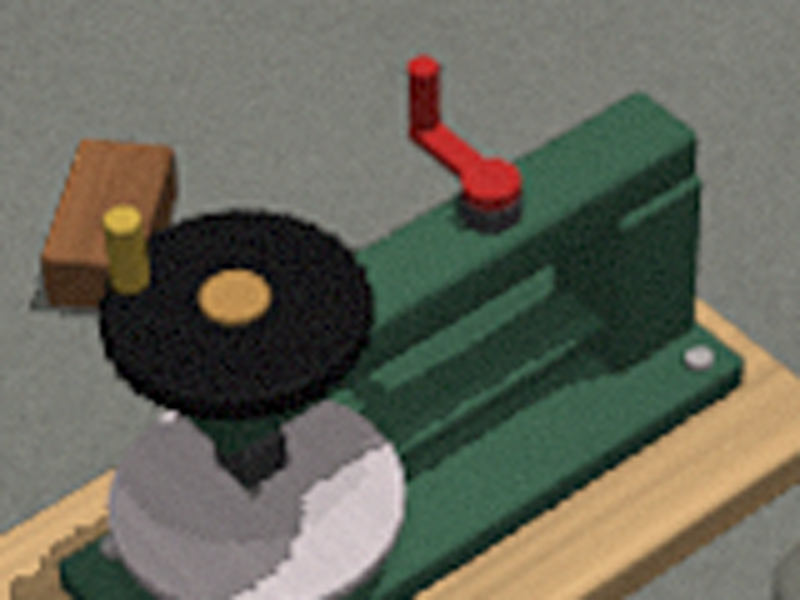

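```bash
cat > h.py <<'E'
import numpy as np, cv2
from scipy.optimize import least_squares
from scipy.spatial.transform import Rotation as R
def proj(s,X):
    Rm=cv2.Rodrigues(np.array(s["rvec"]))[0]; p=Rm@np.asarray(X,float)+s["tvec"]
    u=p[:2]/p[2]; u=u*(1+s["k1"]*(u@u))
    return np.array([s["fx"]*u[0]+s["cx"],s["fy"]*u[1]+s["cy"]])
def tri(obs,z=None,x0=(0.5,0,0.2)):
    def f(X):
        r=np.concatenate([proj(s,X)-px for s,px in obs])
        return r
    if z is not None:
        g=lambda a:f([a[0],a[1],z]); r=least_squares(g,x0[:2]); return np.r_[r.x,z],r.fun
    r=least_squares(f,x0); return r.x,r.fun
E
python3 - <<'E'
from h import *
from station import manip
sc=manip.snapshot("scene");sd=manip.snapshot("side")
A=lambda x,y:(330+(x+.5)/5-.5,160+(y+.5)/5-.5); B=lambda x,y:(230+(x+.5)/5-.5,130+(y+.5)/5-.5)
for n,a,b,z in [("knobtop",(347,69),(124,215),.240),("hub",(260,176),(236,294),.206),("pivot",(308,422),(491,180),.192),("pegtop",(446,341),(424,66),.224)]:
    o=[(sc,A(*a)),(sd,B(*b))]
    print(n,tri(o)); print('   z',tri(o,z)[0],[np.round(tri([q],z)[0],4) for q in o])
print(manip.sense()['t'])
E
```

```text
knobtop (array([0.45581143, 0.14317748, 0.23984627]), array([-0.49659637,  0.41195101, -0.42325751, -0.49854933]))
   z [0.45584897 0.14313582 0.24      ] [array([0.4542, 0.1439, 0.24  ]), array([0.4562, 0.1413, 0.24  ])]
hub (array([0.49226013, 0.11767686, 0.20679485]), array([-0.60215004,  0.46342264, -0.53151568, -0.56811429]))
   z [0.49207097 0.1178643  0.206     ] [array([0.489 , 0.1183, 0.206 ]), array([0.493 , 0.1165, 0.206 ])]
pivot (array([0.61801192, 0.1634738 , 0.18856284]), array([-0.35166981,  0.25493781, -0.36844115, -0.36689056]))
   z [0.61911366 0.1629607  0.192     ] [array([0.6215, 0.1645, 0.192 ]), array([0.6172, 0.1586, 0.192 ])]
pegtop (array([0.60286529, 0.20641521, 0.22285864]), array([-0.51725679,  0.40675615, -0.54004479, -0.6006553 ]))
   z [0.60326744 0.20621461 0.224     ] [array([0.603 , 0.2072, 0.224 ]), array([0.6029, 0.2029, 0.224 ])]
0.25
```

```bash
cat >> h.py <<'E'
def delta(s,target,):
    """shift units (25mm) in tool axes for world target"""
    M=R.from_quat(s["tool_rot"]).as_matrix()
    return M.T@(np.asarray(target)-s["tcp_pos"])/0.025
E
python3 - <<'E'
from h import *
from station import manip
s=manip.sense()
print(R.from_quat(s["tool_rot"]).as_matrix().round(4)); print(s['tcp_pos'],s['force'])
for t in [(.4558,.1431,.29),(.4558,.1431,.212)]: print(delta(s,t))
E
```

```text
[[-5.000e-04  3.371e-01  9.415e-01]
 [-9.000e-04  9.415e-01 -3.371e-01]
 [-1.000e+00 -1.000e-03 -2.000e-04]]
[0.21047011 0.58816497 0.2308543 ] [ 0.79570908 -0.15527809  0.60483533]
[ -2.35552287 -13.45488084  15.23962492]
[  0.76447556 -13.45180886  15.24022714]
```

Emit:
carry_out(
  commands=[
    [[-1.0, -0.9, 1.0, 0, 0, 0, 40], [-1.8, -1.9, 2.2, 0, 0, 0, 40], [-2.36, -3.1, 3.5, 0, 0, 0, 40], [-2.36, -4.3, 4.9, 0, 0, 0, 40], [-2.36, -5.5, 6.2, 0, 0, 0, 40]],
  ],
)

```text
t: 0.75
tcp_pos: [0.3111, 0.4054, 0.291]
tool_rot: [0.121, 0.696, -0.12, 0.697]
force: [0.9, -0.4, -0.1]
finger_gap: 0.468
```

Emit:
carry_out(
  commands=[
    [[0, -1.2, 1.35, 0, 0, 0, 40], [0, -2.4, 2.7, 0, 0, 0, 40], [0, -3.6, 4.05, 0, 0, 0, 40], [0, -4.8, 5.4, 0, 0, 0, 40], [0, -6.0, 6.8, 0, 0, 0, 40]],
  ],
)

```text
t: 1.25
tcp_pos: [0.4201, 0.2066, 0.2905]
tool_rot: [0.121, 0.697, -0.121, 0.697]
force: [1.2, 0.1, -0.8]
finger_gap: 0.471
```

Emit:
carry_out(
  commands=[
    [[0, -1.0, 1.1, 0, 0, 0, 40], [0, -1.95, 2.2, 0, 0, 0, 40], [0, -1.95, 2.2, 0, 0, 0, 40], [0, -1.95, 2.2, 0, 0, 0, 40], [0, -1.95, 2.2, 0, 0, 0, 40]],
  ],
)

```text
t: 1.75
tcp_pos: [0.4543, 0.1444, 0.2902]
tool_rot: [0.121, 0.697, -0.121, 0.696]
force: [0.8, 0.5, -0.2]
finger_gap: 0.469
```

```bash
cat > look.py <<'E'
import sys
from h import *
from station import manip
s=manip.sense()
print(s['t'],s['tcp_pos'],s['tool_rot'],s['force'],s['finger_gap'],s['q'])
for n in sys.argv[2:]:
    im=manip.snapshot(n)["image"][:,:,::-1]; cv2.imwrite(f"pics/{n}{sys.argv[1]}.png",im)
print(delta(s,(.4558,.1431,.29)),delta(s,(.4558,.1431,.212)))
E
python3 look.py 1 wrist scene
```

```text
1.75 [0.45428181 0.14439119 0.29018388] [ 0.12083483  0.69705818 -0.12068047  0.69637997] [ 0.83993535  0.51060732 -0.1812319 ] 0.46871215085242457 [ 7.24431951e-02  2.52181149e-01  1.71574159e+00  4.80868596e-04
  1.17454792e+00 -1.15530227e+00]
[ 0.00728061 -0.02819814  0.07457379] [ 3.1272791  -0.0283582   0.07763866]
```

View pics/wrist1.png

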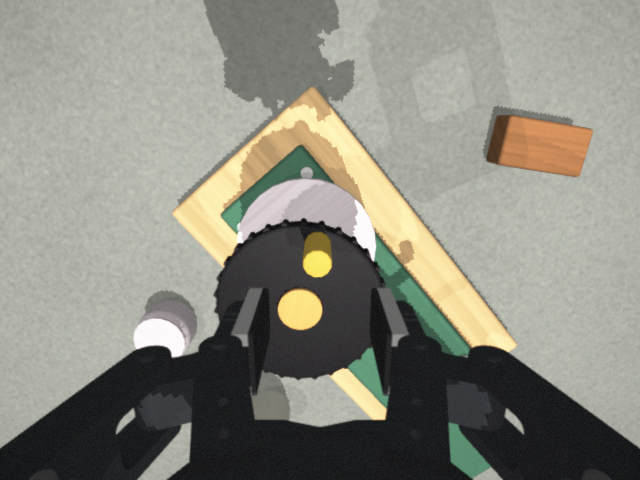

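```bash
python3 - <<'E'
from h import *
from station import manip
w=manip.snapshot("wrist")
print(proj(w,(.4558,.1431,.24)),proj(w,(.492,.1178,.206)), proj(w,manip.sense()['tcp_pos']))
print(tri([(w,(317,263))],.24)[0],tri([(w,(300,310))],.206)[0])
sd=manip.snapshot("side");cv2.imwrite("pics/side2.png",sd["image"][:,:,::-1])
E
```

```text
[317.92752287 265.17545023] [299.85937832 308.31911556] [320.30114284 305.59429856]
[0.45448849 0.14305201 0.24      ] [0.49314925 0.11746747 0.206     ]
```

Emit:
carry_out(
  commands=[
    [[0.8, -0.03, 0.06, 0, 0, 0, 40], [1.7, -0.03, 0.06, 0, 0, 0, 40], [2.6, -0.03, 0.06, 0, 0, 0, 40], [3.1, -0.03, 0.06, 0, 0, 0, 40], [3.1, -0.03, 0.06, 0, 0, 0, 40]],
  ],
)

```text
t: 2.45
tcp_pos: [0.4545, 0.1431, 0.2112]
tool_rot: [0.12, 0.698, -0.121, 0.695]
force: [-0.7, 1.2, 0.6]
finger_gap: 0.467
```

```bash
python3 look.py 3 wrist side scene; python3 - <<'E'
import cv2
b=cv2.imread("pics/side3.png");a=cv2.imread("pics/scene3.png")
cv2.imwrite("pics/sd3.png",cv2.resize(b[110:230,200:320],None,fx=5,fy=5))
E
```

```text
2.45 [0.45452607 0.1430651  0.21124151] [ 0.12013206  0.69829157 -0.12089112  0.69522838] [-0.65871413  1.22689347  0.55093797] 0.46737892493197136 [ 6.98409091e-02  3.60289379e-01  1.81502987e+00 -9.74748853e-06
  9.70736431e-01 -1.15841873e+00]
[-3.15053565  0.01277153  0.03465656] [-0.03056673  0.01837527  0.04740383]
```

View pics/wrist3.png

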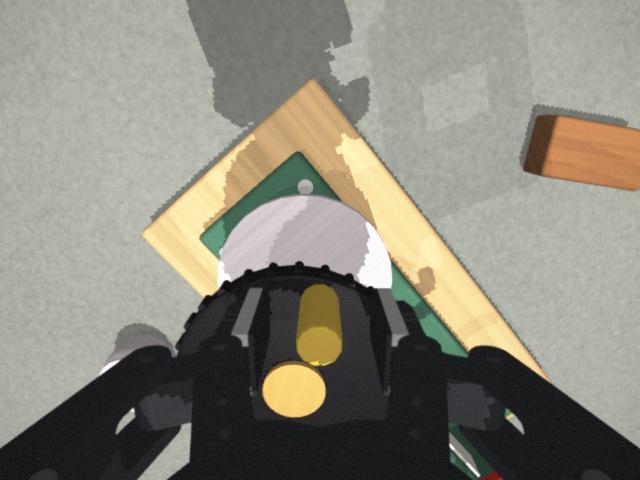

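View pics/sd3.png

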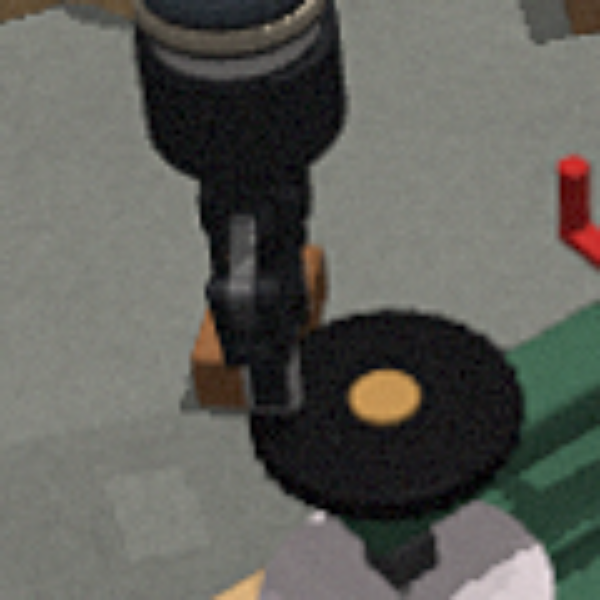

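Emit:
carry_out(
  commands=[
    [[0, 0, 0.0, 0, 0, 0, 12], [0, 0, 0, 0, 0, 0, 8], [0, 0, 0, 0, 0, 0, 8], [0, 0, 0, 0, 0, 0, 8], [0, 0, 0, 0, 0, 0, 8]],
  ],
  force=50,
)

```text
t: 3.1
tcp_pos: [0.4566, 0.1427, 0.2135]
tool_rot: [0.121, 0.696, -0.121, 0.697]
force: [0.1, 0.9, 5.5]
finger_gap: 0.166
```

```bash
python3 look.py 4 wrist
```

```text
3.1 [0.45661195 0.14270506 0.21347002] [ 0.12121477  0.69623217 -0.1207826   0.69712216] [0.11724852 0.93989248 5.51923644] 0.1656570137208702 [ 6.85639678e-02  3.57122893e-01  1.81209121e+00  3.55867982e-04
  9.71010577e-01 -1.15850439e+00]
[-3.06123393  0.00642403 -0.03242667] [ 0.05876301  0.0038733  -0.03596941]
```

View pics/wrist4.png

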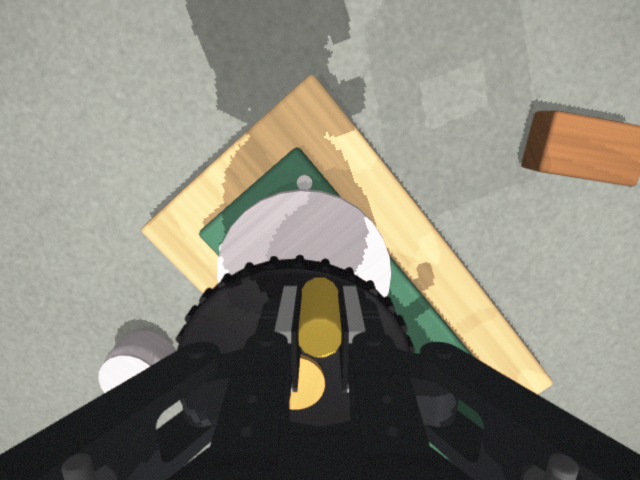

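```bash
cat > arc.py <<'E'
import numpy as np,sys
# rows for arc from turned angle a (deg) in steps d (deg)
a,d,n=float(sys.argv[1]),float(sys.argv[2]),int(sys.argv[3])
P=lambda t:1.8*np.array([np.cos(np.radians(75.4-t)),-np.sin(np.radians(75.4-t))])
for c in range(n):
    a0=a+c*5*d
    print(a0,[ [float(x) for x in np.round(P(a0+d*(k+1))-P(a0),3)] for k in range(5)])
E
python3 arc.py 0 3 14
```

```text
0.0 [[0.091, 0.026], [0.18, 0.057], [0.267, 0.092], [0.352, 0.132], [0.435, 0.177]]
15.0 [[0.081, 0.049], [0.159, 0.102], [0.234, 0.158], [0.306, 0.219], [0.375, 0.283]]
30.0 [[0.065, 0.068], [0.127, 0.139], [0.185, 0.213], [0.239, 0.291], [0.289, 0.371]]
45.0 [[0.046, 0.083], [0.087, 0.167], [0.123, 0.254], [0.155, 0.343], [0.183, 0.433]]
60.0 [[0.023, 0.091], [0.04, 0.184], [0.053, 0.277], [0.061, 0.371], [0.065, 0.465]]
75.0 [[-0.002, 0.094], [-0.009, 0.188], [-0.02, 0.282], [-0.037, 0.375], [-0.058, 0.466]]
90.0 [[-0.026, 0.091], [-0.057, 0.18], [-0.092, 0.267], [-0.132, 0.352], [-0.177, 0.435]]
105.0 [[-0.049, 0.081], [-0.102, 0.159], [-0.158, 0.234], [-0.219, 0.306], [-0.283, 0.375]]
120.0 [[-0.068, 0.065], [-0.139, 0.127], [-0.213, 0.185], [-0.291, 0.239], [-0.371, 0.289]]
135.0 [[-0.083, 0.046], [-0.167, 0.087], [-0.254, 0.123], [-0.343, 0.155], [-0.433, 0.183]]
150.0 [[-0.091, 0.023], [-0.184, 0.04], [-0.277, 0.053], [-0.371, 0.061], [-0.465, 0.065]]
165.0 [[-0.094, -0.002], [-0.188, -0.009], [-0.282, -0.02], [-0.375, -0.037], [-0.466, -0.058]]
180.0 [[-0.091, -0.026], [-0.18, -0.057], [-0.267, -0.092], [-0.352, -0.132], [-0.435, -0.177]]
195.0 [[-0.081, -0.049], [-0.159, -0.102], [-0.234, -0.158], [-0.306, -0.219], [-0.375, -0.283]]
```

Emit:
carry_out(
  commands=[
    [[-0.08, 0, 0.0, 0, 0, 0, 8], [-0.08, 0, 0, 0, 0, 0, 8], [-0.08, 0, 0, 0, 0, 0, 8], [-0.08, 0, 0, 0, 0, 0, 8], [-0.08, 0, 0, 0, 0, 0, 8]],
  ],
)

```text
t: 3.65
tcp_pos: [0.4567, 0.1423, 0.2144]
tool_rot: [0.121, 0.696, -0.121, 0.697]
force: [5.4, -1.3, -8.6]
finger_gap: 0.166
```

Emit:
carry_out(
  commands=[
    [[0.04, 0.091, 0.026, 0, 0, 0, 8], [0.04, 0.18, 0.057, 0, 0, 0, 8], [0.04, 0.267, 0.092, 0, 0, 0, 8], [0.04, 0.352, 0.132, 0, 0, 0, 8], [0.04, 0.435, 0.177, 0, 0, 0, 8]],
  ],
)

```text
t: 4.15
tcp_pos: [0.4641, 0.1512, 0.2139]
tool_rot: [0.121, 0.697, -0.121, 0.697]
force: [2.2, -4.5, -2.8]
finger_gap: 0.175
```

```bash
cat > f.py <<'E'
from h import *
from station import manip
s=manip.sense()
W=np.array([.4925,.1177])
d=s['tcp_pos'][:2]-W; th=np.arctan2(d[1],d[0]); t=np.array([np.sin(th),-np.cos(th)]); rr=d/np.linalg.norm(d)
f=s['force']
print('t',s['t'],'turned',round(145.7-np.degrees(th),1)%360,'r',np.linalg.norm(d).round(4),'z',s['tcp_pos'][2].round(4),'Ftan(resist)',round(-f[:2]@t,2),'Frad(on tool, out)',round(f[:2]@rr,2),'Fz',f[2].round(2),'gap',s['finger_gap'].round(3))
E
python3 f.py
```

```text
Traceback (most recent call last):
  File "f.py", line 7, in <module>
    print('t',s['t'],'turned',round(145.7-np.degrees(th),1)%360,'r',np.linalg.norm(d).round(4),'z',s['tcp_pos'][2].round(4),'Ftan(resist)',round(-f[:2]@t,2),'Frad(on tool, out)',round(f[:2]@rr,2),'Fz',f[2].round(2),'gap',s['finger_gap'].round(3))
                                                                                                                                                                                                                             ^^^^^^^^^^^^^^^^^^^^^
AttributeError: 'float' object has no attribute 'round'
```

```bash
sed -i "s/s\['finger_gap'\].round(3)/round(float(s['finger_gap']),3)/" f.py; python3 f.py
```

```text
t 4.15 turned 15.4 r 0.0439 z 0.2139 Ftan(resist) 1.24 Frad(on tool, out) -4.88 Fz -2.8 gap 0.175
```

Emit:
carry_out(
  commands=[
    [[0.02, 0.081, 0.049, 0, 0, 0, 8], [0.02, 0.159, 0.102, 0, 0, 0, 8], [0.02, 0.234, 0.158, 0, 0, 0, 8], [0.02, 0.306, 0.219, 0, 0, 0, 8], [0.02, 0.375, 0.283, 0, 0, 0, 8]],
  ],
)

```text
t: 4.65
tcp_pos: [0.4739, 0.1578, 0.2135]
tool_rot: [0.121, 0.697, -0.121, 0.697]
force: [1.2, -3.9, 2.4]
finger_gap: 0.169
```

```bash
python3 f.py
```

```text
t 4.65 turned 30.8 r 0.0442 z 0.2135 Ftan(resist) 0.57 Frad(on tool, out) -4.04 Fz 2.37 gap 0.169
```

Emit:
carry_out(
  commands=[
    [[-0.01, 0.065, 0.068, 0, 0, 0, 8], [-0.01, 0.127, 0.139, 0, 0, 0, 8], [-0.01, 0.185, 0.213, 0, 0, 0, 8], [-0.01, 0.239, 0.291, 0, 0, 0, 8], [-0.01, 0.289, 0.371, 0, 0, 0, 8]],
  ],
)

```text
t: 5.15
tcp_pos: [0.4849, 0.1615, 0.2135]
tool_rot: [0.121, 0.697, -0.121, 0.696]
force: [-0.6, -4.2, 3.2]
finger_gap: 0.169
```

```bash
python3 f.py
```

```text
t 5.15 turned 45.8 r 0.0445 z 0.2135 Ftan(resist) 1.34 Frad(on tool, out) -4.02 Fz 3.15 gap 0.169
```

Emit:
carry_out(
  commands=[
    [[0, 0.046, 0.083, 0, 0, 0, 8], [0, 0.087, 0.167, 0, 0, 0, 8], [0, 0.123, 0.254, 0, 0, 0, 8], [0, 0.155, 0.343, 0, 0, 0, 8], [0, 0.183, 0.433, 0, 0, 0, 8]],
  ],
)

```text
t: 5.65
tcp_pos: [0.4966, 0.1622, 0.2135]
tool_rot: [0.121, 0.697, -0.121, 0.696]
force: [-1.0, -3.0, 4.1]
finger_gap: 0.167
```

```bash
python3 f.py
```

```text
t 5.65 turned 61.0 r 0.0447 z 0.2135 Ftan(resist) 0.73 Frad(on tool, out) -3.07 Fz 4.1 gap 0.167
```

Still slack. Keep winding, lifting slightly to ease Fz.

Emit:
carry_out(
  commands=[
    [[-0.02, 0.023, 0.091, 0, 0, 0, 8], [-0.02, 0.04, 0.184, 0, 0, 0, 8], [-0.02, 0.053, 0.277, 0, 0, 0, 8], [-0.02, 0.061, 0.371, 0, 0, 0, 8], [-0.02, 0.065, 0.465, 0, 0, 0, 8]],
  ],
)

```text
t: 6.15
tcp_pos: [0.5081, 0.1599, 0.2138]
tool_rot: [0.121, 0.697, -0.121, 0.696]
force: [-1.3, -2.6, 0.4]
finger_gap: 0.172
```

```bash
python3 f.py
```

```text
t 6.15 turned 76.0 r 0.045 z 0.2138 Ftan(resist) 0.3 Frad(on tool, out) -2.85 Fz 0.41 gap 0.172
```

Emit:
carry_out(
  commands=[
    [[0, -0.002, 0.094, 0, 0, 0, 8], [0, -0.009, 0.188, 0, 0, 0, 8], [0, -0.02, 0.282, 0, 0, 0, 8], [0, -0.037, 0.375, 0, 0, 0, 8], [0, -0.058, 0.466, 0, 0, 0, 8]],
  ],
)

```text
t: 6.65
tcp_pos: [0.5188, 0.1545, 0.2139]
tool_rot: [0.121, 0.697, -0.121, 0.697]
force: [-1.3, -0.9, -1.8]
finger_gap: 0.168
```

```bash
python3 f.py
```

```text
t 6.65 turned 91.3 r 0.0452 z 0.2139 Ftan(resist) 0.57 Frad(on tool, out) -1.52 Fz -1.8 gap 0.168
```

Emit:
carry_out(
  commands=[
    [[0.01, -0.026, 0.091, 0, 0, 0, 8], [0.01, -0.057, 0.18, 0, 0, 0, 8], [0.01, -0.092, 0.267, 0, 0, 0, 8], [0.01, -0.132, 0.352, 0, 0, 0, 8], [0.01, -0.177, 0.435, 0, 0, 0, 8]],
  ],
)

```text
t: 7.15
tcp_pos: [0.5278, 0.1466, 0.2139]
tool_rot: [0.121, 0.697, -0.121, 0.697]
force: [-2.0, -0.0, -0.9]
finger_gap: 0.166
```

```bash
python3 f.py
```

```text
t 7.15 turned 106.5 r 0.0456 z 0.2139 Ftan(resist) 1.23 Frad(on tool, out) -1.53 Fz -0.86 gap 0.166
```

Emit:
carry_out(
  commands=[
    [[0, -0.049, 0.081, 0, 0, 0, 8], [0, -0.102, 0.159, 0, 0, 0, 8], [0, -0.158, 0.234, 0, 0, 0, 8], [0, -0.219, 0.306, 0, 0, 0, 8], [0, -0.283, 0.375, 0, 0, 0, 8]],
  ],
)

```text
t: 7.65
tcp_pos: [0.5343, 0.1367, 0.2139]
tool_rot: [0.121, 0.696, -0.121, 0.697]
force: [0.1, 1.5, -0.4]
finger_gap: 0.162
```

```bash
python3 f.py
```

```text
t 7.65 turned 121.3 r 0.0459 z 0.2139 Ftan(resist) 1.36 Frad(on tool, out) 0.69 Fz -0.36 gap 0.162
```

Emit:
carry_out(
  commands=[
    [[0, -0.068, 0.065, 0, 0, 0, 8], [0, -0.139, 0.127, 0, 0, 0, 8], [0, -0.213, 0.185, 0, 0, 0, 8], [0, -0.291, 0.239, 0, 0, 0, 8], [0, -0.371, 0.289, 0, 0, 0, 8]],
  ],
)

```text
t: 8.15
tcp_pos: [0.5371, 0.1293, 0.2139]
tool_rot: [0.124, 0.697, -0.119, 0.696]
force: [-0.2, 11.4, 0.7]
finger_gap: 0.169
```

```bash
python3 f.py
```

```text
t 8.15 turned 131.2 r 0.046 z 0.2139 Ftan(resist) 11.12 Frad(on tool, out) 2.67 Fz 0.65 gap 0.169
```

```bash
python3 arc.py 135 2 6
```

```text
135.0 [[-0.055, 0.031], [-0.111, 0.06], [-0.167, 0.087], [-0.225, 0.112], [-0.283, 0.135]]
145.0 [[-0.059, 0.021], [-0.119, 0.04], [-0.18, 0.056], [-0.241, 0.071], [-0.302, 0.083]]
155.0 [[-0.062, 0.01], [-0.124, 0.018], [-0.187, 0.024], [-0.25, 0.028], [-0.312, 0.03]]
165.0 [[-0.063, -0.001], [-0.126, -0.004], [-0.188, -0.009], [-0.251, -0.016], [-0.313, -0.025]]
175.0 [[-0.062, -0.012], [-0.123, -0.025], [-0.184, -0.041], [-0.244, -0.059], [-0.304, -0.079]]
185.0 [[-0.059, -0.022], [-0.117, -0.046], [-0.174, -0.072], [-0.23, -0.101], [-0.285, -0.131]]
```

Emit:
carry_out(
  commands=[
    [[0, -0.055, 0.032, 0, 0, 0, 8], [0, -0.111, 0.06, 0, 0, 0, 8], [0, -0.167, 0.087, 0, 0, 0, 8], [0, -0.225, 0.112, 0, 0, 0, 8], [0, -0.283, 0.134, 0, 0, 0, 8]],
  ],
)

```text
t: 8.65
tcp_pos: [0.5385, 0.1219, 0.214]
tool_rot: [0.125, 0.697, -0.118, 0.696]
force: [-0.3, 12.2, 0.4]
finger_gap: 0.166
```

```bash
python3 f.py
```

```text
t 8.65 turned 140.4 r 0.0462 z 0.214 Ftan(resist) 12.21 Frad(on tool, out) 0.79 Fz 0.38 gap 0.166
```

Emit:
carry_out(
  commands=[
    [[0, -0.059, 0.021, 0, 0, 0, 8], [0, -0.119, 0.04, 0, 0, 0, 8], [0, -0.18, 0.056, 0, 0, 0, 8], [0, -0.241, 0.071, 0, 0, 0, 8], [0, -0.302, 0.083, 0, 0, 0, 8]],
  ],
)

```text
t: 9.15
tcp_pos: [0.5387, 0.1145, 0.2141]
tool_rot: [0.125, 0.696, -0.118, 0.697]
force: [1.5, 14.3, -1.2]
finger_gap: 0.168
```

```bash
python3 f.py
```

```text
t 9.15 turned 149.7 r 0.0463 z 0.2141 Ftan(resist) 14.41 Frad(on tool, out) 0.52 Fz -1.24 gap 0.168
```

Emit:
carry_out(
  commands=[
    [[0, -0.062, 0.01, 0, 0, 0, 8], [0, -0.124, 0.018, 0, 0, 0, 8], [0, -0.187, 0.024, 0, 0, 0, 8], [0, -0.25, 0.028, 0, 0, 0, 8], [0, -0.312, 0.03, 0, 0, 0, 8]],
  ],
)

```text
t: 9.65
tcp_pos: [0.5376, 0.1071, 0.2142]
tool_rot: [0.126, 0.695, -0.118, 0.698]
force: [3.1, 15.0, -2.0]
finger_gap: 0.168
```

```bash
python3 f.py
```

```text
t 9.65 turned 158.9 r 0.0464 z 0.2142 Ftan(resist) 15.28 Frad(on tool, out) -0.43 Fz -2.01 gap 0.168
```

Emit:
carry_out(
  commands=[
    [[0, -0.047, 0, 0, 0, 0, 8], [0, -0.094, -0.002, 0, 0, 0, 8], [0, -0.141, -0.005, 0, 0, 0, 8], [0, -0.188, -0.009, 0, 0, 0, 8], [0, -0.235, -0.014, 0, 0, 0, 8]],
  ],
)

```text
t: 10.15
tcp_pos: [0.5361, 0.1018, 0.2143]
tool_rot: [0.126, 0.695, -0.118, 0.698]
force: [3.8, 14.7, -2.9]
finger_gap: 0.168
```

```bash
python3 f.py; python3 arc.py 172.5 1 2
```

```text
t 10.15 turned 165.8 r 0.0464 z 0.2143 Ftan(resist) 15.09 Frad(on tool, out) -1.45 Fz -2.9 gap 0.168
172.5 [[-0.031, -0.004], [-0.062, -0.009], [-0.093, -0.014], [-0.124, -0.02], [-0.155, -0.026]]
177.5 [[-0.031, -0.007], [-0.061, -0.014], [-0.092, -0.022], [-0.122, -0.031], [-0.152, -0.04]]
```

Emit:
carry_out(
  commands=[
    [[0, -0.031, -0.004, 0, 0, 0, 8], [0, -0.062, -0.009, 0, 0, 0, 8], [0, -0.093, -0.014, 0, 0, 0, 8], [0, -0.124, -0.02, 0, 0, 0, 8], [0, -0.155, -0.026, 0, 0, 0, 8]],
  ],
)

```text
t: 10.65
tcp_pos: [0.5347, 0.0984, 0.2143]
tool_rot: [0.126, 0.694, -0.118, 0.699]
force: [5.4, 15.3, -2.7]
finger_gap: 0.163
```

```bash
python3 f.py
```

```text
t 10.65 turned 170.2 r 0.0464 z 0.2143 Ftan(resist) 16.13 Frad(on tool, out) -1.39 Fz -2.69 gap 0.163
```

Emit:
carry_out(
  commands=[
    [[0, -0.025, -0.006, 0, 0, 0, 8], [0, -0.049, -0.011, 0, 0, 0, 8], [0, -0.074, -0.018, 0, 0, 0, 8], [0, -0.098, -0.025, 0, 0, 0, 8], [0, -0.122, -0.031, 0, 0, 0, 8]],
  ],
)

```text
t: 11.15
tcp_pos: [0.5334, 0.0958, 0.2144]
tool_rot: [0.126, 0.694, -0.118, 0.699]
force: [5.2, 16.4, -3.4]
finger_gap: 0.163
```

```bash
python3 f.py
```

```text
t 11.15 turned 173.8 r 0.0464 z 0.2144 Ftan(resist) 16.93 Frad(on tool, out) -3.15 Fz -3.44 gap 0.163
```

Emit:
carry_out(
  commands=[
    [[0, 0, 0, 0, 0, 0, 8], [0, 0, 0, 0, 0, 0, 8], [0, 0, 0, 0, 0, 0, 8], [0, 0, 0, 0, 0, 0, 8], [0, 0, 0, 0, 0, 0, 8]],
  ],
)

```text
t: 11.65
tcp_pos: [0.5334, 0.0957, 0.2144]
tool_rot: [0.126, 0.694, -0.118, 0.699]
force: [5.7, 15.8, -5.2]
finger_gap: 0.17
```

```bash
python3 f.py
```

```text
t 11.65 turned 174.0 r 0.0464 z 0.2144 Ftan(resist) 16.6 Frad(on tool, out) -2.4 Fz -5.16 gap 0.17
```

Emit:
carry_out(
  commands=[
    [[0, 0.04, 0.01, 0, 0, 0, 8], [0, 0.093, 0.024, 0, 0, 0, 8], [0, 0.093, 0.024, 0, 0, 0, 8], [0, 0.093, 0.024, 0, 0, 0, 30], [0, 0.093, 0.024, 0, 0, 0, 40]],
  ],
)

```text
t: 12.15
tcp_pos: [0.5314, 0.0925, 0.2139]
tool_rot: [0.12, 0.697, -0.121, 0.697]
force: [0.7, -0.3, 0.3]
finger_gap: 0.464
```

```bash
python3 f.py; python3 look.py 5 wrist
```

```text
t 12.15 turned 178.6 r 0.0464 z 0.2139 Ftan(resist) 0.17 Frad(on tool, out) 0.78 Fz 0.3 gap 0.464
12.15 [0.53144541 0.09249821 0.21391586] [ 0.12019042  0.69653745 -0.12108221  0.69694257] [ 0.74612089 -0.28505476  0.29853805] 0.4640680723227995 [-3.41811702e-02  4.35212087e-01  1.66668286e+00 -1.54017338e-03
  1.03930324e+00 -1.26130876e+00]
[-3.04713276  0.88545276 -3.52781209] [ 0.07286424  0.88902497 -3.53024475]
```

View pics/wrist5.png

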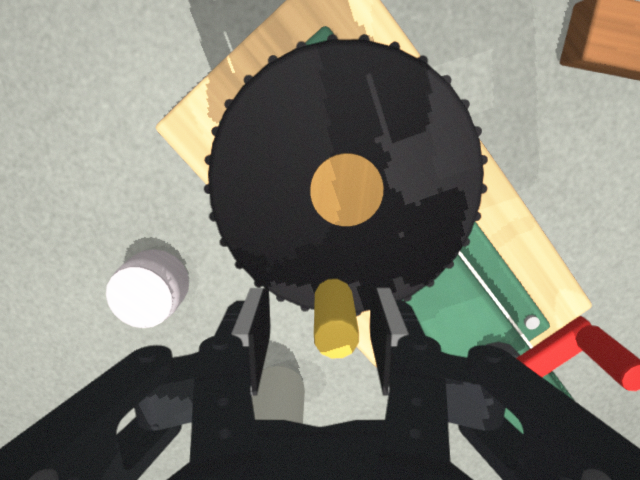

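Emit:
carry_out(
  commands=[
    [[-0.5, 0, 0, 0, 0, 0, 40], [-1.5, 0, 0, 0, 0, 0, 40], [-2.5, 0, 0, 0, 0, 0, 40], [-3.4, 0, 0, 0, 0, 0, 20], [-3.4, 0, 0, 0, 0, 0, 0]],
  ],
)

```text
t: 12.7
tcp_pos: [0.5335, 0.0924, 0.3031]
tool_rot: [0.121, 0.694, -0.121, 0.7]
force: [-1.0, 0.8, 0.1]
finger_gap: 0.136
```

```bash
python3 look.py 6 wrist side scene; python3 - <<'E'
import cv2
b=cv2.imread("pics/wrist6.png")
cv2.imwrite("pics/w6.png",cv2.resize(b[150:400,150:640],None,fx=1.6,fy=1.6,interpolation=cv2.INTER_CUBIC))
b=cv2.imread("pics/side6.png");cv2.imwrite("pics/s6.png",cv2.resize(b[130:250,230:390],None,fx=5,fy=5,interpolation=cv2.INTER_CUBIC))
E
```

```text
12.7 [0.53354136 0.09238299 0.30314804] [ 0.12131603  0.69351452 -0.1208195   0.69980189] [-1.02431407  0.79014741  0.11974089] 0.13565635463975048 [-3.47143746e-02  3.30438889e-01  1.55747125e+00 -5.50871788e-04
  1.24477843e+00 -1.26120628e+00]
[ 0.49660032  0.85947596 -3.61618256] [ 3.61647621  0.85256759 -3.6431396 ]
```

View pics/w6.png

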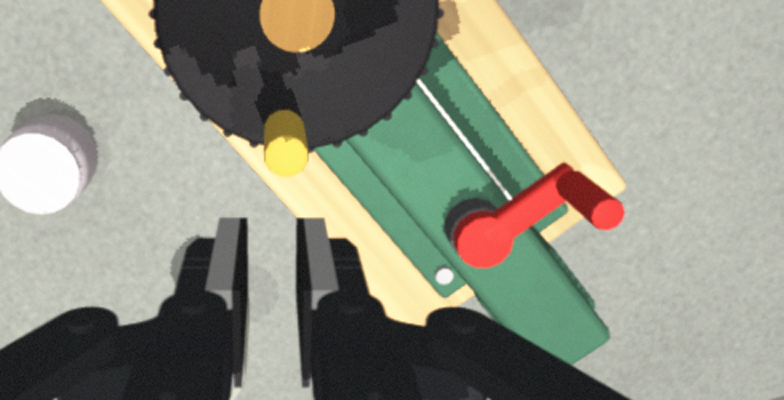

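View pics/s6.png

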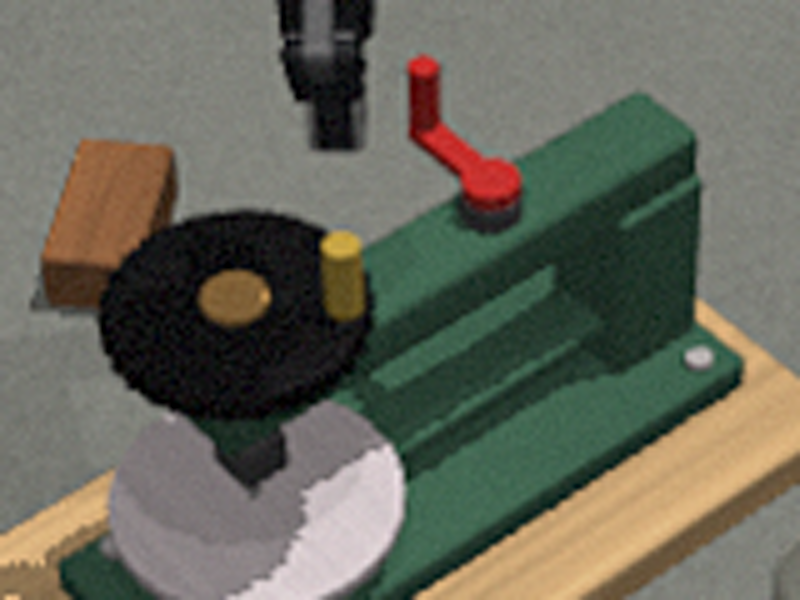

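```bash
python3 - <<'E'
from h import *
from station import manip
w=manip.snapshot("wrist");sd=manip.snapshot("side")
B=lambda x,y:(230+(x+.5)/5-.5,130+(y+.5)/5-.5); C=lambda x,y:(150+x/1.6,150+y/1.6)
r={}
for n,a,b,z in [("knob",(287,157),(342,242),.24),("hub",(297,14),(236,294),.206),("peg",(607,211),(424,66),.224),("pivot",(484,240),(491,180),.19)]:
    o=[(w,C(*a)),(sd,B(*b))]; r[n]=tri(o,z)[0]; print(n,r[n],[tri([q],z)[0].round(4) for q in o], tri(o)[0])
d=r["knob"]-r["hub"];print(np.hypot(*d[:2]),145.7-np.degrees(np.arctan2(d[1],d[0])))
E
```

```text
knob [0.52841365 0.09882471 0.24      ] [array([0.528, 0.099, 0.24 ]), array([0.5332, 0.0964, 0.24  ])] [0.52960707 0.09864972 0.23617893]
hub [0.48808951 0.11782557 0.206     ] [array([0.4877, 0.1179, 0.206 ]), array([0.493 , 0.1165, 0.206 ])] [0.48825074 0.11789133 0.20455361]
peg [0.59564275 0.20495678 0.224     ] [array([0.5949, 0.2051, 0.224 ]), array([0.6029, 0.2029, 0.224 ])] [0.60149574 0.20931051 0.21390243]
pivot [0.61119626 0.16355296 0.19      ] [array([0.6103, 0.1638, 0.19  ]), array([0.6179, 0.1607, 0.19  ])] [0.61590638 0.16555657 0.18140753]
0.04457654585849229 170.9299597149613
```

Emit:
carry_out(
  commands=[
    [[0, 1.2, 0, 0, 0, 0, 0], [0, 2.6, 0, 0, 0, 0, 0], [0, 4.0, 0, 0, 0, 0, 0], [0, 5.2, 0, 0, 0, 0, 0], [0, 5.2, 0, 0, 0, 0, 0]],
  ],
)

```text
t: 13.45
tcp_pos: [0.5754, 0.2184, 0.2971]
tool_rot: [0.12, 0.697, -0.119, 0.696]
force: [-0.3, -0.3, 0.2]
finger_gap: -0.002
```

Emit:
carry_out(
  commands=[
    [[0, 0, 0, 0, 0, 0, 0], [0, 0, 0, 0, 0, 0, 0], [0, 0, 0, 0, 0, 0, 0], [0, 0, 0, 0, 0, 0, 0], [0, 0, 0, 0, 0, 0, 0]],
  ],
)

```text
t: 13.95
tcp_pos: [0.575, 0.2146, 0.299]
tool_rot: [0.121, 0.697, -0.121, 0.697]
force: [-0.8, -0.2, 0.1]
finger_gap: -0.003
```

```bash
python3 look.py 7 wrist; python3 - <<'E'
from h import *
from station import manip
s=manip.sense(); print(delta(s,(.575,.216,.202)))
E
```

```text
13.95 [0.57500414 0.21461305 0.29901525] [ 0.12132126  0.69657014 -0.12130332  0.69667546] [-0.81827744 -0.20604511  0.05489594] -0.0028314861161641757 [ 1.75381449e-01  4.45333154e-01  1.38023640e+00 -2.78105133e-05
  1.31587443e+00 -1.05057898e+00]
[ 0.35989103 -4.30396044 -3.52057241] [ 3.479891   -4.30411815 -3.52101664]
[ 3.88033393  0.04684068 -0.0192402 ]
```

View pics/wrist7.png

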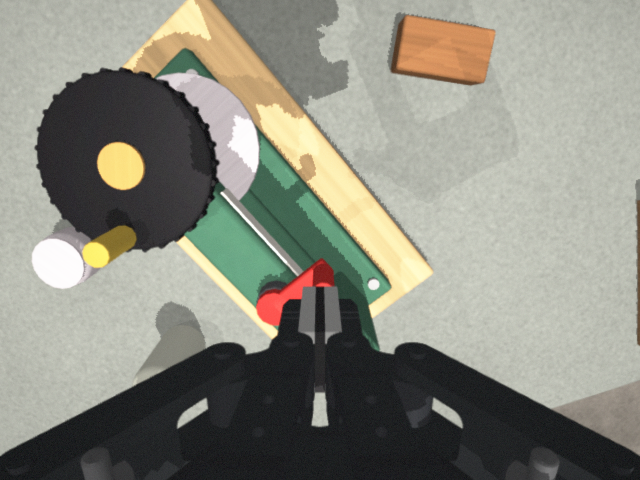

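```bash
python3 - <<'E'
from h import *
from station import manip
w=manip.snapshot("wrist")
for p in [(.603,.206,.224),(.603,.206,.19),(.6185,.163,.19),(.575,.2146,.299),(.575,.2146,.2)]: print(p,proj(w,p))
a=manip.snapshot("side")["image"][:,:,::-1];cv2.imwrite("pics/s7.png",cv2.resize(a[100:220,250:390],None,fx=5,fy=5))
a=w["image"][:,:,::-1];cv2.imwrite("pics/w7.png",cv2.resize(a[230:350,230:390],None,fx=5,fy=5))
E
```

```text
(0.603, 0.206, 0.224) [321.8288244  292.43317707]
(0.603, 0.206, 0.19) [321.49117654 271.35562883]
(0.6185, 0.163, 0.19) [271.81690837 309.47517521]
(0.575, 0.2146, 0.299) [319.84144611 305.40059887]
(0.575, 0.2146, 0.2) [319.52851939 234.77554898]
```

View pics/w7.png

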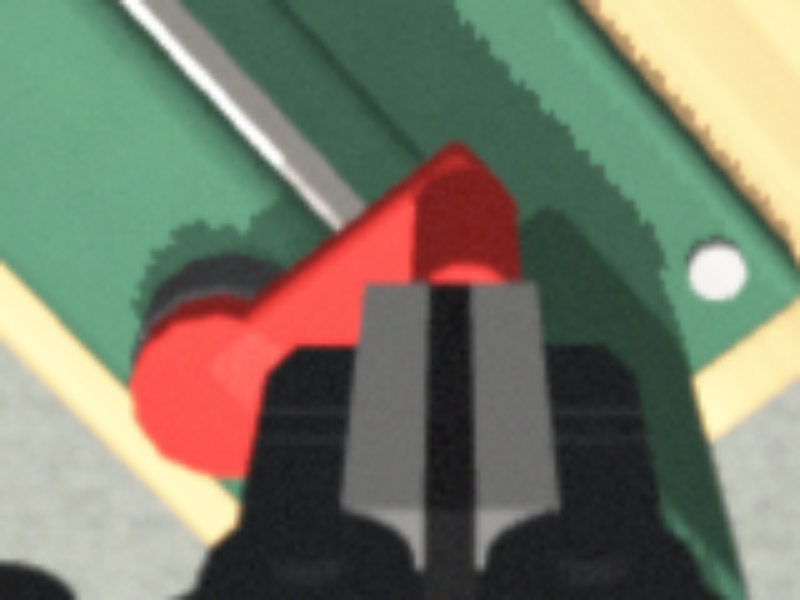

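View pics/s7.png

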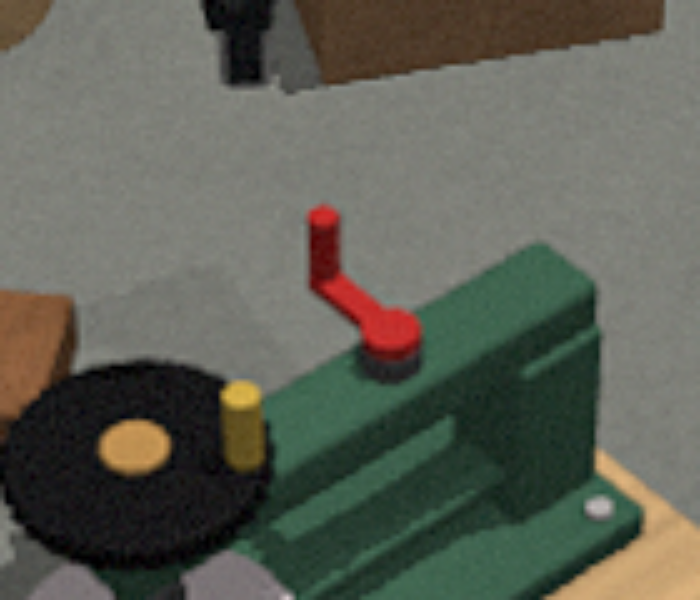

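Emit:
carry_out(
  commands=[
    [[1.0, 0.03, 0, 0, 0, 0, 0], [2.2, 0.03, 0, 0, 0, 0, 0], [3.2, 0.03, 0, 0, 0, 0, 0], [3.85, 0.03, 0, 0, 0, 0, 0], [3.85, 0.03, 0, 0, 0, 0, 0]],
  ],
)

```text
t: 14.6
tcp_pos: [0.5734, 0.2156, 0.1999]
tool_rot: [0.12, 0.699, -0.122, 0.695]
force: [-0.4, -0.9, -0.4]
finger_gap: -0.001
```

```bash
python3 look.py 8 wrist; python3 - <<'E'
from h import *
from station import manip
w=manip.snapshot("wrist")
a=w["image"][:,:,::-1];cv2.imwrite("pics/w8.png",cv2.resize(a[230:400,230:430],None,fx=3.5,fy=3.5))
s=manip.sense()
P=np.array([.6190,.1632]);M=R.from_quat(s["tool_rot"]).as_matrix();n=np.array([.9415,-.337])
off=-n*.018
prev=None
for k in range(0,16):
    a=np.radians(109.5-6*k)
    c=P+.045*np.array([np.cos(a),np.sin(a)])+off
    print(6*k,(delta(s,(c[0],c[1],.2015))).round(2))
E
```

```text
14.6 [0.57342417 0.21557968 0.19988173] [ 0.12022585  0.69868697 -0.12172053  0.69466997] [-0.42665494 -0.92056595 -0.38963655] -0.0008951637748599144 [ 1.77426477e-01  5.48954507e-01  1.49219708e+00 -4.65012279e-05
  1.10650234e+00 -1.04949195e+00]
[-3.57340881 -4.32657789 -3.47095923] [-0.45346613 -4.31704781 -3.45462453]
0 [ 0.05 -0.01  0.49]
6 [0.05 0.1  0.64]
12 [0.05 0.2  0.81]
18 [0.05 0.27 0.98]
24 [0.05 0.33 1.16]
30 [0.05 0.37 1.34]
36 [0.05 0.39 1.53]
42 [0.05 0.39 1.72]
48 [0.05 0.37 1.9 ]
54 [0.05 0.34 2.09]
60 [0.05 0.28 2.27]
66 [0.05 0.2  2.44]
72 [0.05 0.11 2.6 ]
78 [ 0.05 -0.    2.76]
84 [ 0.05 -0.13  2.9 ]
90 [ 0.05 -0.27  3.02]
```

View pics/w8.png

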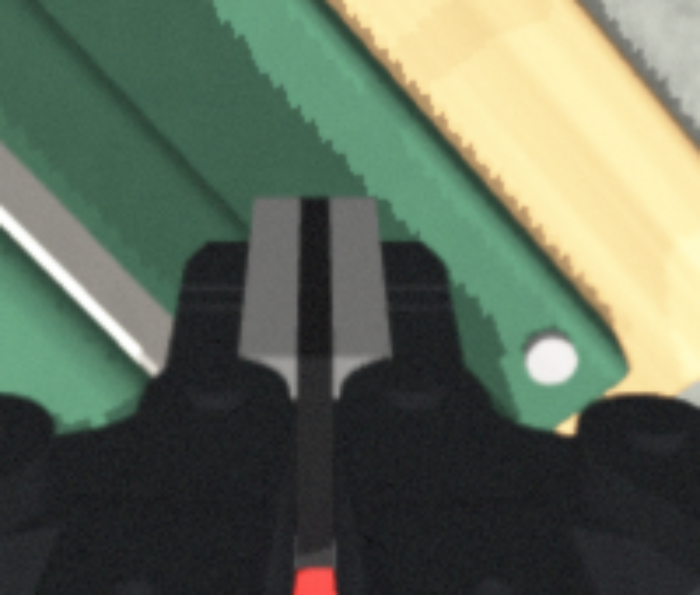

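Emit:
carry_out(
  commands=[
    [[0, 0, 0.25, 0, 0, 0, 0], [0, 0, 0.45, 0, 0, 0, 0], [0, 0.1, 0.63, 0, 0, 0, 0], [0, 0.2, 0.8, 0, 0, 0, 0], [0, 0.27, 0.97, 0, 0, 0, 0]],
  ],
)

```text
t: 15.2
tcp_pos: [0.5997, 0.2164, 0.2037]
tool_rot: [0.122, 0.697, -0.12, 0.696]
force: [-4.2, 5.1, 1.3]
finger_gap: -0.002
```

```bash
cat > l.py <<'E'
from h import *
from station import manip
import sys
s=manip.sense();f=s['force']
M=R.from_quat(s["tool_rot"]).as_matrix()
P=np.array([.6190,.1632]);c=s['tcp_pos'][:2]+np.array([.9415,-.337])*.018-P
print(s['t'],s['tcp_pos'].round(4),'r',np.hypot(*c).round(4),'lever deg~',round(109.8-np.degrees(np.arctan2(c[1],c[0])),1),'F',f.round(1),'Ftool',(M.T@f).round(1))
if len(sys.argv)>1:
  for n in ("wrist","side","scene"):
    a=manip.snapshot(n)["image"][:,:,::-1]; cv2.imwrite(f"pics/{n}_{sys.argv[1]}.png",a)
    if n=="side": cv2.imwrite(f"pics/sc_{sys.argv[1]}.png",cv2.resize(a[100:220,250:390],None,fx=5,fy=5))
    if n=="scene": cv2.imwrite(f"pics/scc_{sys.argv[1]}.png",cv2.resize(a[160:280,330:450],None,fx=5,fy=5))
E
python3 l.py a
```

```text
15.2 [0.5997 0.2164 0.2037] r 0.0472 lever deg~ 16.9 F [-4.2  5.1  1.3] Ftool [-1.3  3.4 -5.7]
```

View pics/sc_a.png

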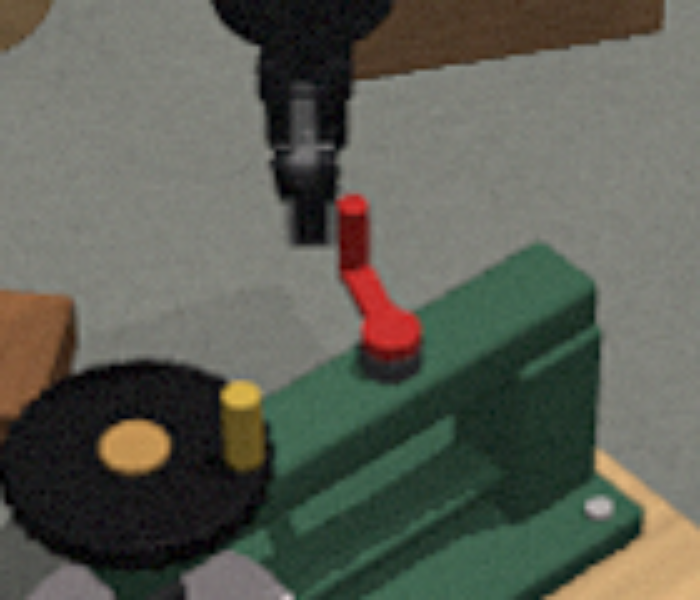

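Emit:
carry_out(
  commands=[
    [[0, 0.06, 0.18, 0, 0, 0, 0], [0, 0.1, 0.36, 0, 0, 0, 0], [0, 0.12, 0.55, 0, 0, 0, 0], [0, 0.12, 0.74, 0, 0, 0, 0], [0, 0.1, 0.92, 0, 0, 0, 0]],
  ],
)

```text
t: 15.85
tcp_pos: [0.6235, 0.2085, 0.2028]
tool_rot: [0.121, 0.696, -0.121, 0.697]
force: [-2.4, 2.2, 1.2]
finger_gap: -0.003
```

```bash
python3 l.py b
```

```text
15.85 [0.6235 0.2085 0.2028] r 0.0447 lever deg~ 48.4 F [-2.4  2.2  1.2] Ftool [-1.2  1.3 -3. ]
```

View pics/sc_b.png

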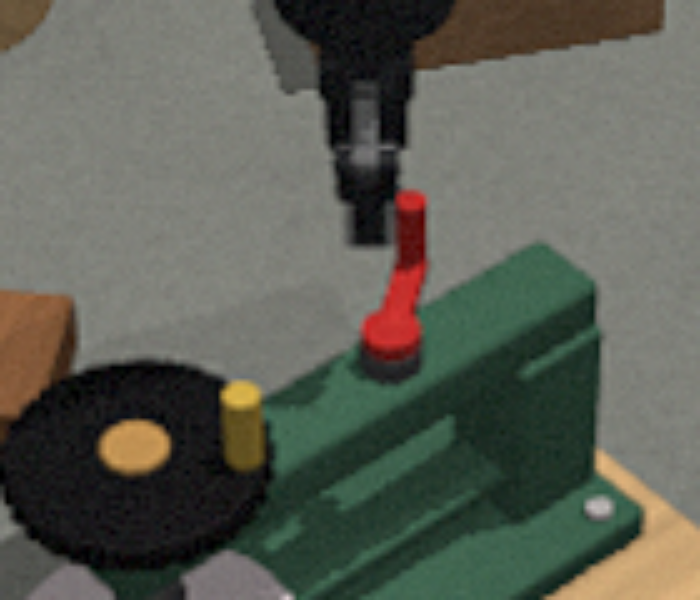

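Emit:
carry_out(
  commands=[
    [[0, -0.03, 0.19, 0, 0, 0, 0], [0, -0.09, 0.37, 0, 0, 0, 0], [0, -0.17, 0.54, 0, 0, 0, 0], [0, -0.26, 0.69, 0, 0, 0, 0], [0, -0.32, 0.78, 0, 0, 0, 0]],
  ],
)

```text
t: 16.5
tcp_pos: [0.6389, 0.1943, 0.2025]
tool_rot: [0.121, 0.697, -0.121, 0.697]
force: [-1.3, 2.8, 0.4]
finger_gap: 0.0
```

```bash
python3 l.py c
```

```text
16.5 [0.6389 0.1943 0.2025] r 0.0445 lever deg~ 75.7 F [-1.3  2.8  0.4] Ftool [-0.4  2.2 -2.1]
```

View pics/sc_c.png

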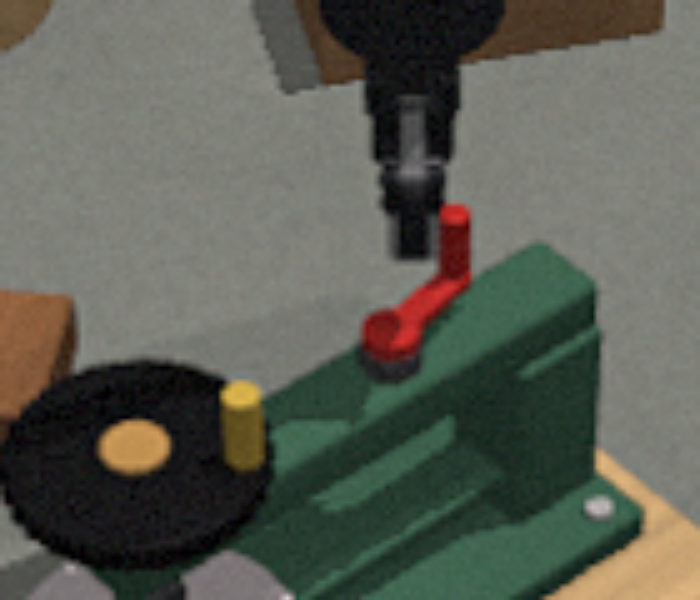

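Emit:
carry_out(
  commands=[
    [[0, -0.02, 0.03, 0, 0, 0, 0], [0, -0.04, 0.055, 0, 0, 0, 0], [0, -0.06, 0.08, 0, 0, 0, 0], [0, -0.08, 0.105, 0, 0, 0, 0], [0, -0.1, 0.13, 0, 0, 0, 0]],
  ],
)

```text
t: 17.15
tcp_pos: [0.6406, 0.1914, 0.2025]
tool_rot: [0.121, 0.697, -0.121, 0.697]
force: [-1.5, 2.3, 0.3]
finger_gap: 0.0
```

```bash
python3 l.py
```

```text
17.15 [0.6406 0.1914 0.2025] r 0.0445 lever deg~ 80.0 F [-1.5  2.3  0.3] Ftool [-0.3  1.7 -2.2]
```

Emit:
carry_out(
  commands=[
    [[0, -0.01, 0.01, 0, 0, 0, 0], [0, -0.025, 0.025, 0, 0, 0, 0], [0, -0.04, 0.04, 0, 0, 0, 0], [0, -0.055, 0.055, 0, 0, 0, 0], [0, -0.07, 0.07, 0, 0, 0, 0]],
  ],
)

```text
t: 17.65
tcp_pos: [0.6411, 0.1898, 0.2025]
tool_rot: [0.121, 0.697, -0.121, 0.696]
force: [-3.0, 4.6, 1.6]
finger_gap: 0.008
```

```bash
python3 l.py
```

```text
17.65 [0.6411 0.1898 0.2025] r 0.0441 lever deg~ 82.0 F [-3.   4.6  1.6] Ftool [-1.6  3.4 -4.4]
```

Force is beginning to rise near the expected 83° stop; push a bit further gently.

Emit:
carry_out(
  commands=[
    [[0, -0.01, 0.01, 0, 0, 0, 0], [0, -0.02, 0.02, 0, 0, 0, 0], [0, -0.03, 0.03, 0, 0, 0, 0], [0, -0.04, 0.04, 0, 0, 0, 0], [0, -0.05, 0.05, 0, 0, 0, 0]],
  ],
)

```text
t: 18.15
tcp_pos: [0.641, 0.1894, 0.2026]
tool_rot: [0.122, 0.698, -0.12, 0.695]
force: [-5.5, 6.6, 1.7]
finger_gap: 0.001
```

```bash
python3 l.py
```

```text
18.15 [0.641  0.1894 0.2026] r 0.0439 lever deg~ 82.4 F [-5.5  6.6  1.7] Ftool [-1.7  4.4 -7.5]
```

Emit:
carry_out(
  commands=[
    [[0, -0.01, 0.02, 0, 0, 0, 0], [0, -0.03, 0.04, 0, 0, 0, 0], [0, -0.04, 0.05, 0, 0, 0, 0], [0, -0.04, 0.05, 0, 0, 0, 0], [0, -0.04, 0.05, 0, 0, 0, 0]],
  ],
)

```text
t: 18.65
tcp_pos: [0.6409, 0.1889, 0.2025]
tool_rot: [0.122, 0.699, -0.119, 0.695]
force: [-7.2, 8.5, 2.6]
finger_gap: 0.0
```

```bash
python3 l.py d
```

```text
18.65 [0.6409 0.1889 0.2025] r 0.0435 lever deg~ 82.9 F [-7.2  8.5  2.6] Ftool [-2.5  5.6 -9.7]
```

View pics/sc_d.png

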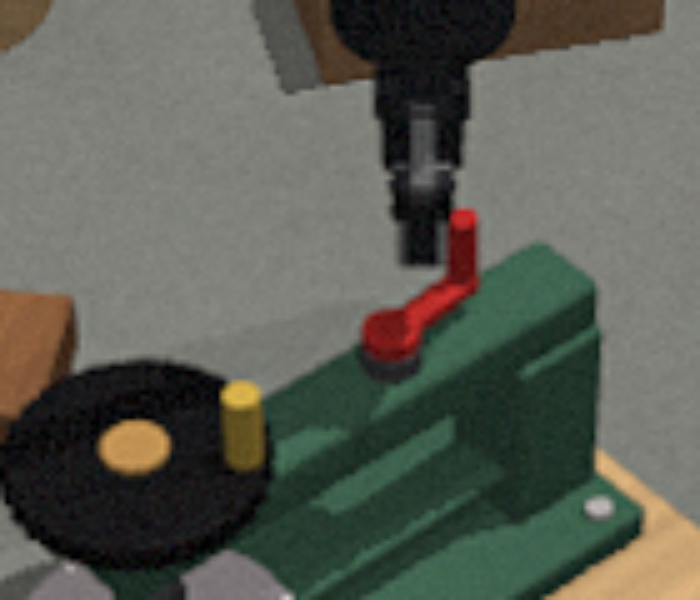

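Emit:
carry_out(
  commands=[
    [[0, 0.1, -0.3, 0, 0, 0, 0], [0, 0.3, -0.9, 0, 0, 0, 0], [-0.4, 0.4, -1.3, 0, 0, 0, 0], [-1.5, 0.4, -1.4, 0, 0, 0, 0], [-2.8, 0.4, -1.4, 0, 0, 0, 0]],
  ],
)

```text
t: 19.3
tcp_pos: [0.6122, 0.2073, 0.2727]
tool_rot: [0.12, 0.698, -0.121, 0.696]
force: [0.7, -0.8, 0.8]
finger_gap: 0.003
```

Emit:
carry_out(
  commands=[
    [[-1, 1, 0, 0, 0, 0, 0], [-2, 2.5, 0, 0, 0, 0, 0], [-2, 4, 0, 0, 0, 0, 0], [-2, 5, 0, 0, 0, 0, 0], [-2, 5, 0, 0, 0, 0, 0]],
  ],
)

```text
t: 19.8
tcp_pos: [0.6561, 0.3282, 0.3231]
tool_rot: [0.12, 0.696, -0.119, 0.698]
force: [0.9, 0.1, -0.4]
finger_gap: -0.002
```

```bash
python3 l.py e
```

```text
19.8 [0.6561 0.3282 0.3231] r 0.1678 lever deg~ 38.6 F [ 0.9  0.1 -0.4] Ftool [0.4 0.4 0.8]
```

View pics/sc_e.png

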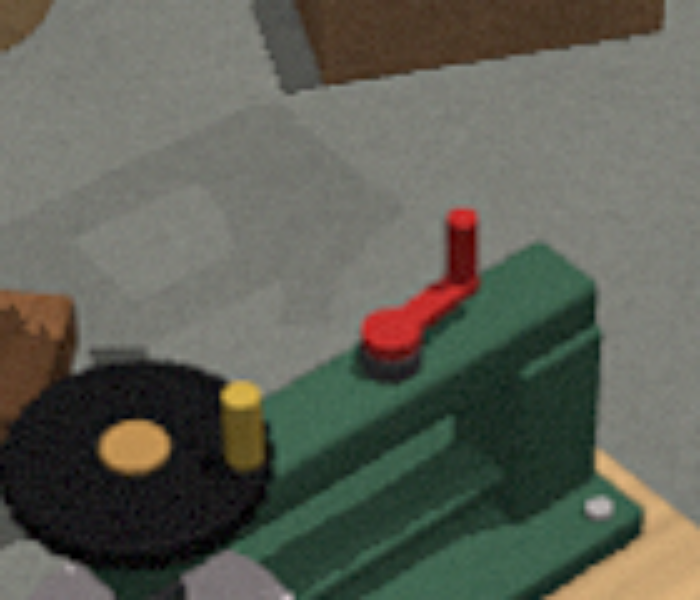

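View pics/scc_e.png

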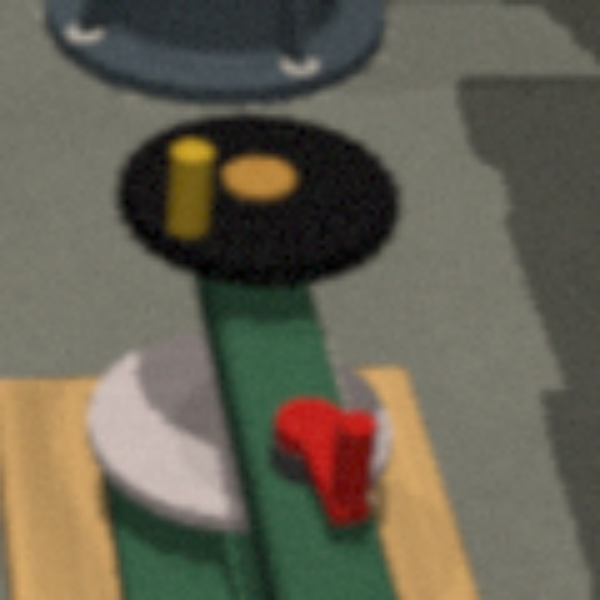

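View pics/scene_e.png

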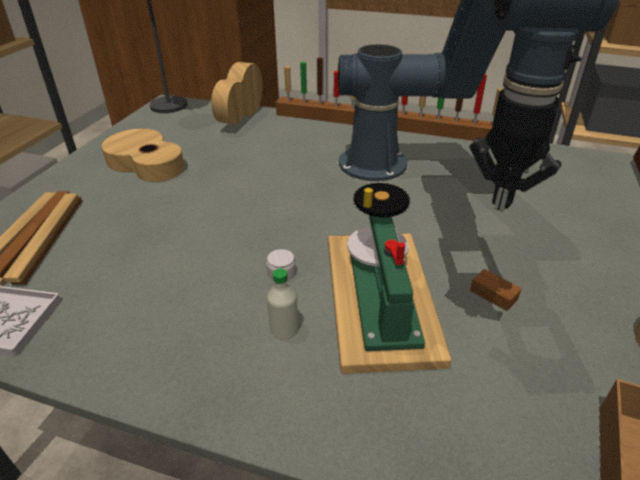

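```bash
python3 - <<'E'
from h import *
from station import manip
sc=manip.snapshot("scene");sd=manip.snapshot("side")
A=lambda x,y:(330+(x+.5)/5-.5,160+(y+.5)/5-.5); B=lambda x,y:(250+(x+.5)/5-.5,100+(y+.5)/5-.5)
r={}
for n,a,b,z in [("knob",(193,149),(241,390),.24),("hub",(260,176),(136,444),.206),("peg",(357,420),(462,217),.224),("pivot",(308,422),(391,330),.19)]:
    r[n]=tri([(sc,A(*a)),(sd,B(*b))],z)[0]; print(n,r[n])
ang=lambda d:np.degrees(np.arctan2(d[1],d[0]))
d=r["knob"]-r["hub"];print(np.hypot(*d[:2]),145.2-ang(d)); d=r["peg"]-r["pivot"]; print(np.hypot(*d[:2]),109.8-ang(d))
print(manip.sense()['t'])
E
```

```text
knob [0.5326663  0.09862445 0.24      ]
hub [0.49207097 0.1178643  0.206     ]
peg [0.65751182 0.18457744 0.224     ]
pivot [0.61847256 0.16325864 0.19      ]
0.04492385650156045 170.55825208190868
0.04448094654168467 81.16165238890966
20.05
```

```bash
python3 -c "
from station import manip
print(manip.sign_off())"
```

```text
the job is handed in; nothing more can be done
None
```

The blade is tensioned, the lock lever is over at its stop, and the job was handed in at about 20 s.

- **Wheel:** I wound it clockwise by the knob. There were about 2.1 to 2.3 rad of slack, then a clear jump to 11 N. I kept winding, with the force rising broadly as described, until it read 16.9 N while moving and 16.6 N just after stopping. Going by where the slack ended, I put the setting at 16 to 17 N.
- **Lever:** I pushed the peg over with the closed fingers using 3 to 6 N. At about 82° it stopped moving while the force rose to 11 N, well under the 25 N limit.
- **Bystanders:** The last scene picture shows the bottle, block and tin where they were by eye. The gripper was well clear of everything.

Three checks did not agree fully:
- **Lever angle:** the final camera measurement gave 81°, against 83° at the stop. That is within my pixel accuracy, and the force rise at the end is my evidence that it reached the stop.
- **Knob turn:** the cameras gave 171°, while the arm read 174° under load. I put this down to flex in the arm and grip.
- **Force just after stopping:** the reading fell only about 0.3 N, not the roughly 2 N described. The angle estimate still puts the setting no higher than about 17.2 N.

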